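Put the wheel-job tools back in the foam of the tool tray

TASK

The tools from the last wheel job are lying about the bench: put the ratchet, the screwdriver, the deep socket and the tyre gauge back into the tool tray, each in the foam cut-out of its own shape. The ratchet, screwdriver and gauge lie flat and face up as they do now, and the socket stands upright, all fully down on the floor of their cut-outs; do not shift the dish of wheel nuts that stands among them.

Things in the scene. Friction and masses are not known exactly. Their poses are not given: they have to be found in the camera images.
- ratchet_mid (a point): Stubby ratchet lying flat, 143 mm long: black rubber grip 26 mm wide and high (x = -72 to +20 mm), bright round head 38 mm across, 28 mm high, centred at x = +52 mm, square drive stud upward (top 42 mm). Point: half-way along, 13 mm above the underside, on the grip: take it here, across. x points to the head, z up. 0.28 to 0.45 kg; balances near x = +15 mm.
- driver_mid (a point): Stubby screwdriver lying flat, 150 mm long: black eight-sided handle 30 mm wide and high (x = -75 to +19 mm), then collar and bright thin blade to x = +75 mm. Point: half-way along, 15 mm above the underside, on the handle near its front: take it across, here or up to 30 mm behind. x points to the blade tip, z up. 0.11 to 0.18 kg.
- gauge_mid (a point): Tyre pressure gauge lying face up: round black body 56 mm across, 32 mm high, white dial on top; stem with bright chuck end (18 mm thick) reaching to x = +63 mm. Point: middle of the round body, 16 mm above the underside. x points along the stem, z up. 0.17 to 0.28 kg.
- socket_mid (a point): Deep impact socket of dark steel standing upright, 34 mm across, 80 mm tall, hexagon opening on top. Point: its centre, 40 mm above the underside. z is its axis, up. 0.24 to 0.38 kg.
- ratchet_pocket (a point): Black foam insert (fixed, 170 x 98 mm, top 32 mm above bench) in the 2 by 2 grey tool tray, rim 22 mm; cut-out 10 mm deep, blue floor, 6 mm play all round: round end, radius 25 mm at x = +52 mm, then 38 mm wide back to x = -78 mm. Finger scoop 30 mm (x) by 76 mm crosses it at the point, same depth. Point: on the floor (z 22 mm), where the ratchet's point belongs. x to head.
- driver_pocket (a point): Black foam insert (fixed, 170 x 98 mm, top 32 mm above bench) in the 2 by 2 grey tool tray, rim 22 mm; cut-out 10 mm deep, blue floor, 6 mm play all round: 42 mm wide from x = -81 to +31 mm, 21 mm wide on to x = +81 mm. Finger scoop 30 mm (x) by 76 mm crosses it at the point, same depth. Point: on the floor (z 22 mm), where the screwdriver's point belongs. x to blade tip.
- gauge_pocket (a point): Black foam insert (fixed, 170 x 98 mm, top 32 mm above bench) in the 2 by 2 grey tool tray, rim 22 mm; cut-out 10 mm deep, blue floor, 6 mm play all round: radius 34 mm about the point, and 30 mm wide on to x = +70 mm. Finger scoop 30 mm (x) by 90 mm crosses it at the point, same depth. Point: on the floor (z 22 mm), where the gauge's point belongs. x to stem end.
- socket_pocket (a point): Black foam insert (fixed, 170 x 98 mm, top 32 mm above bench) in the 2 by 2 grey tool tray, rim 22 mm; cut-out 10 mm deep, blue floor, 6 mm play all round: empty round hole, radius 23 mm, in the middle; 62 mm off along x both ways stand short sockets, tops 24 mm above foam. Point: on the floor (z 22 mm), where the socket's point belongs. x along insert.
- dish_mid (a point): Steel magnetic parts dish, 96 mm across and 29 mm high, holding five wheel nuts that do not come off; 0.7 kg, loose on the bench among the tools. Point: its middle, 14 mm above the bench. Not to be shifted.
Not all that is in view belongs to the job. Leave any purple look-alike of the part that bears socket_pocket alone.

How it is judged:
At the end, for the whole second after the job is handed in: All four tools rest, released and still, in their own cut-outs: middle within 12 mm of the cut-out's point, height within 3 mm of fully down, tilt under 0.04 rad; ratchet, screwdriver and gauge within 0.2 rad of the outline. The dish is within 30 mm of its start (horizontal distance between ratchet_mid and ratchet_pocket below 0.012 m and z of ratchet_mid in the frame of ratchet_pocket between 0.01 and 0.016 m and angle between each of ratchet_mid, driver_mid, gauge_mid, socket_mid's own z axis and vertical below 0.04 rad and linear speed of each of ratchet, driver, gauge, socket below 0.02 m/s and angle between the x axis of ratchet_mid and the x axis of ratchet_pocket, either way round below 0.2 rad and horizontal distance between driver_mid and driver_pocket below 0.012 m and z of driver_mid in the frame of driver_pocket between 0.012 and 0.018 m and angle between the x axis of driver_mid and the x axis of driver_pocket, either way round below 0.2 rad and horizontal distance between gauge_mid and gauge_pocket below 0.012 m and z of gauge_mid in the frame of gauge_pocket between 0.013 and 0.019 m and angle between the x axis of gauge_mid and the x axis of gauge_pocket, either way round below 0.2 rad and horizontal distance between socket_mid and socket_pocket below 0.012 m and z of socket_mid in the frame of socket_pocket between 0.037 and 0.043 m and distance of dish_mid from where it was at the start of the episode below 0.03 m); the robot touches nothing.
It fails at once if the dish of wheel nuts is shifted by more than 30 mm (distance of dish_mid from where it was at the start of the episode above 0.03 m).
It also fails if it takes over 112 s, if anything falls off the work surface, if the arm or the gripper's body presses on something with over 40 N, if the wrist force passes 120 N, or if a joint passes its speed limit or range.

ROBOT

A 7-joint arm with a two-finger parallel gripper is mounted at the origin on the work surface. World frame = base frame: x ahead of the robot, y to its left, z up, the work surface at z = 0. Lengths are in m, angles in rad, forces in N, time in s.
With the tool pointing down it reaches from about 0.4 to 0.85 m from the base axis. Payload 4.5 kg.
Tool frame: the origin (TCP) lies midway between the tips of the shut fingers; the grasp point (between the pads) lies ctrl.pinch_z behind it (ctrl.pinch_z is the distance from the TCP to the grasp point, in m); z points along the fingers, y is the line along which they close (so a half turn about z gives the same grasp; the last joint's range is limited). The gripper opens to 88 mm and grips with 3 to 60 N. Pads are 18 mm wide; open, the fingers measure 123 mm over their backs; the gripper's body (75 mm by 187 mm) begins 45 mm behind the grasp point.
Start: joints at [-1.084, 0.689, -0.195, 1.565, 0.157, 0.902, -0.215], TCP at [0.273, 0.562, 0.239] pointing down, gripper open.
Joint ranges: [-3.01, 3.01], [-0.46, 2.08], [-1.47, 1.51], [0.13, 2.56], [-1, 4.14], [0.04, 2.09], [-2.66, 2.66]. Speed limits (rad/s): [2.57, 2.57, 3.14, 3.14, 3.14, 3.14, 3.14].

INTERFACE

Orientations are given as [roll, pitch, yaw] about the fixed x, y, z axes, in that order (R = Rz(yaw) Ry(pitch) Rx(roll)).
In Python, from bench import ctrl gives the robot as it stands. The module is installed in compiled form; this text tells all that it offers.
- The arm moves only by the shell command python3 -m crank 'ROWS' [OPENING] [FORCE]. ROWS is JSON, a list of rows, each a list of 4 numbers: the shift along the tool's x, y, z in cm, then the turn about the tool's z in degrees. A call has exactly 5 rows; each row shifts and turns the commanded pose from where the row before left it, along the tool's axes as they then stand; what a row does not reach is not made up. A row lasts 1/12 s, in which the tool goes at most 41.7 mm and 7.16 degrees, less where a joint would pass 70% of its speed; a pose out of reach is approached as far as the arm can. A call is refused whole if a number of a shift passes 4.17 or a number of a turn 7.16, either way. A call with a gripper value outside its range is refused whole. OPENING is the opening, from 0 (shut) to 1 (fully open), set as the call begins (- or left out, the last holds). The fingers move at their own pace and stop on an object; FORCE is the grip in N (left out, the last holds). Time passes only in rows, so rows that do not move let the fingers close, or fill a call up. It gives the time, the measured TCP pose, the force, the opening and the grip force at its end, in the units of the state.
- ctrl.state(): the state, without advancing time (a new reading comes with each control period).
- ctrl.grab_frame(name): name is "scene" or "top" or "wrist"; returns a dict with "img" (480x640x3 uint8, red, green, blue), "fx", "fy", "cx", "cy" (pixels), "camera_from_world" (4x4, takes a point from world to camera coordinates); the wrist camera has in their place "T_tool_cam" (4x4, takes a point from camera to tool coordinates, whose origin is the TCP and whose axes are the flange's). Camera axes: x right, y up, looking along -z (the intrinsics and any distortion apply to the point x, -y, -z); pixel columns grow to the right and rows downward; lengths in m; the calibration is good to about 2 mm. A picture is of the moment at which its call begins: read the wrist's pose just before it. There is no depth.
- ctrl.sign_off(): hands the job in; it is judged then, once.
The state is a dict: "t": time; "joint_pos": joint angles; "joint_velocities": joint speeds; "tau": joint torques, N m; "eef_pos": TCP position; "tool_rot": TCP orientation; "contact_force": force on the tool from outside, world axes, zero at the start; "wrist_torque": the same for the moment, N m; "gripper_width": finger opening in m; "finger_force": force on a finger pad.
Only numpy, scipy, OpenCV 4.12 (cv2) and the standard library are available. Lean on these libraries where they do the work, as an engineer would, in place of code of your own. Each camera call takes 0.05 s, during which the arm holds its last target. There are 200 camera calls.

## Working session

There is one attempt and no reset: what is moved stays moved. The work goes in short steps, Python scripts to look and compute and a shell command to move; the robot and the scene stay as the last step left them, time stands still between calls to the robot, and variables do not carry over. Pictures are saved under pics/ and viewed, at most 14 in all, crops included, and the job is handed in when it is done.

```bash
mkdir -p pics; cat > h.py <<'E'
import numpy as np, cv2
from bench import ctrl
from scipy.spatial.transform import Rotation as R
def pose():
    s=ctrl.state(); return np.array(s['eef_pos']), R.from_euler('xyz',s['tool_rot']).as_matrix() if len(s['tool_rot'])==3 else R.from_quat(s['tool_rot']).as_matrix()
def grab(n):
    p,Rm=pose(); f=ctrl.grab_frame(n)
    if n=='wrist':
        T=np.eye(4);T[:3,:3]=Rm;T[:3,3]=p
        f['wc']=T@np.array(f['T_tool_cam'])
    else: f['wc']=np.linalg.inv(np.array(f['camera_from_world']))
    return f
def ray(f,u,v,z):
    d=np.array([(u-f['cx'])/f['fx'],-(v-f['cy'])/f['fy'],-1.])
    d=f['wc'][:3,:3]@d;o=f['wc'][:3,3]
    return (o+d*(z-o[2])/d[2])
def proj(f,P):
    c=np.linalg.inv(f['wc'])@np.append(P,1)
    return np.array([f['cx']+f['fx']*c[0]/-c[2], f['cy']-f['fy']*c[1]/-c[2]])
def save(f,n): cv2.imwrite('pics/'+n+'.png',f['img'][...,::-1])
E
python3 - <<'E'
from h import *
s=ctrl.state();print(s, ctrl.pinch_z)
for n in('top','scene'):
    f=grab(n);save(f,n+'0');np.savez(n+'0.npz',**{k:f[k] for k in('img','fx','fy','cx','cy','wc')})
    print(n,{k:v for k,v in f.items() if k!='img'})
E
```

```text
{'t': 0.0, 'joint_pos': array([-1.08418639,  0.69002528, -0.19450535,  1.56631489,  0.15730029,
        0.90249644, -0.21509052]), 'joint_velocities': array([ 0.00044112,  0.00069824, -0.00172602,  0.00026219, -0.00075021,
        0.00119278, -0.00100743]), 'tau': array([-3.42812800e-04, -5.27566910e+01, -1.26688946e+00, -1.53428042e+01,
       -5.26316918e-02,  6.83962295e-03,  1.81807491e-04]), 'eef_pos': array([0.27320962, 0.56143   , 0.23789181]), 'tool_rot': array([-3.13974474e+00,  1.34308682e-04,  2.68886666e+00]), 'contact_force': array([-0.43669237, -0.04643676, -0.48285937]), 'wrist_torque': array([0.02570166, 0.02641318, 0.02930864]), 'finger_force': 0.0, 'gripper_width': 0.08831814107087971} 0.0187
top {'fx': 436.87243318044915, 'fy': 436.87243318044915, 'cx': 311.95685048922115, 'cy': 249.65245453239277, 'camera_from_world': array([[-0.0058548 , -0.99973642, -0.0221992 , -0.04920776],
       [ 0.99820401, -0.00716649,  0.05947593, -0.43504619],
       [-0.05961934, -0.02181111,  0.99798287, -1.09654281],
       [ 0.        ,  0.        ,  0.        ,  1.        ]]), 'wc'
[... 174 characters left out ...]
11911335],
       [ 0.        ,  0.        ,  0.        ,  1.        ]])}
scene {'fx': 433.3612599368265, 'fy': 433.3612599368265, 'cx': 320.2786831348126, 'cy': 248.81020246135677, 'camera_from_world': array([[ 0.52967376,  0.84817668,  0.0064825 , -0.17523051],
       [-0.64178966,  0.39576778,  0.65686673,  0.2671893 ],
       [ 0.55457348, -0.35208548,  0.75397883, -1.41131725],
       [ 0.        ,  0.        ,  0.        ,  1.        ]]), 'wc': array([[ 0.52967376, -0.64178966,  0.55457348,  1.04697345],
       [ 0.84817668,  0.39576778, -0.35208548, -0.45402279],
       [ 0.0064825 ,  0.65686673,  0.75397883,  0.8897315 ],
       [ 0.        ,  0.        ,  0.        ,  1.        ]])}
```

View pics/top0.png

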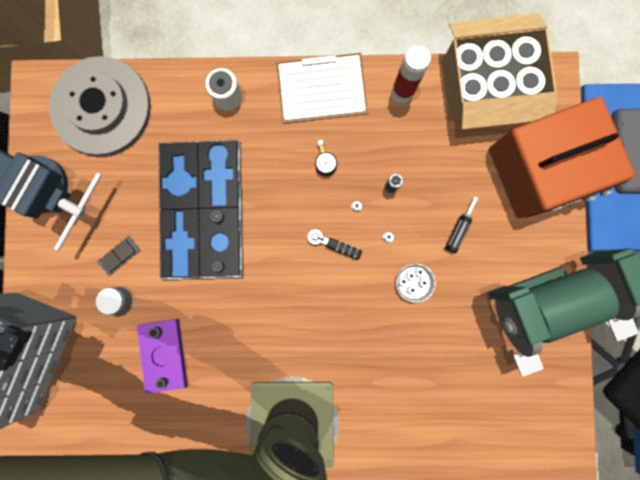

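View pics/scene0.png

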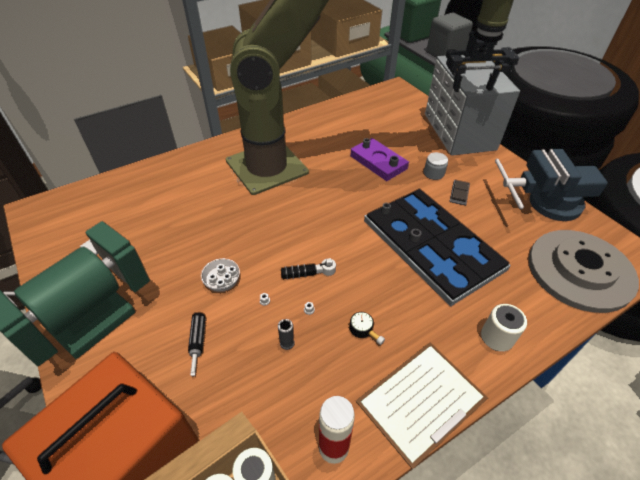

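The top view shows the tray at px (200,210): gauge and ratchet pockets in its upper row, driver and socket pockets in the lower. The tools lie at gauge (325,162), ratchet (316,237)–(358,255), driver (455,250)–(475,200) and socket (394,183). The dish is at (415,284), with two loose nuts nearby. The scene view agrees, and the purple insert is the decoy. Next I measure positions.

```bash
python3 - <<'E'
from h import *
class F(dict):pass
f=dict(np.load('top0.npz'));im=f['img'].astype(int);r,g,b=im[...,0],im[...,1],im[...,2]
m=((b-r>50)&(b>90)).astype(np.uint8);m[:,:150]=0;m[:,250:]=0
n,l,st,c=cv2.connectedComponentsWithStats(m)
def ax(mask,z):
    v,u=np.nonzero(mask);P=np.array([ray(f,a+0.,bb+0.,z)[:2] for a,bb in zip(u,v)])
    (cx,cy),(w,h),an=cv2.minAreaRect((P*1000).astype(np.float32))
    C=np.cov(P.T);e,V=np.linalg.eigh(C);d=V[:,1];k=(P-P.mean(0))@d
    return (round(cx),round(cy)),(round(w),round(h)),round(an,1),'mean',(P.mean(0)*1000).round(),'pca deg',np.degrees(np.arctan2(d[1],d[0])).round(1),'skew',(k**3).mean()/k.std()**3, len(v)
for i in range(1,n):
    if st[i,4]>40: print('blue',c[i].round(),ax(l==i,.022))
nw=((r-b<45)).astype(np.uint8)
roi=np.zeros_like(nw);roi[135:310,290:490]=1
n,l,st,c=cv2.connectedComponentsWithStats(nw*roi)
for i in range(1,n):
    if st[i,4]>25: print('obj',c[i].round(),st[i],ax(l==i,.014))
E
```

```text
blue [218. 174.] ((627, 188), (156, 74), 0.3, 'mean', array([629., 187.]), 'pca deg', np.float64(-179.2), 'skew', np.float64(0.0791192283588671), 1110)
blue [178. 178.] ((623, 297), (100, 87), 29.9, 'mean', array([619., 288.]), 'pca deg', np.float64(-178.6), 'skew', np.float64(-0.5646227422239337), 823)
blue [179. 247.] ((453, 284), (166, 74), 0.6, 'mean', array([444., 284.]), 'pca deg', np.float64(-178.4), 'skew', np.float64(-0.1295756349065819), 1066)
blue [219. 242.] ((457, 183), (45, 45), 45.0, 'mean', array([456., 183.]), 'pca deg', np.float64(-179.5), 'skew', np.float64(0.026517087884236495), 273)
obj [320. 142.] [317 140   7   6  31] ((710, -74), (15, 13), 89.6, 'mean', array([711., -74.]), 'pca deg', np.float64(115.4), 'skew', np.float64(0.18828167103312696), 31)
obj [326. 164.] [315 153  22  23 401] ((654, -88), (54, 57), 89.4, 'mean', array([655., -89.]), 'pca deg', np.float64(177.5), 'skew', np.float64(0.027602869449332317), 401)
obj [393. 183.] [385 174  18  20 246] ((604, -259), (34, 54), 44.6, 'mean', array([ 603., -260.]), 'pca deg', np.float64(143.3), 'skew', np.float
[... 208 characters left out ...]
j [356. 206.] [351 201  11  10  89] ((546, -165), (25, 23), 89.4, 'mean', array([ 546., -165.]), 'pca deg', np.float64(95.3), 'skew', np.float64(0.02999820714496976), 89)
obj [332. 244.] [308 229  53  30 589] ((444, -105), (142, 41), 63.4, 'mean', array([ 449., -103.]), 'pca deg', np.float64(67.2), 'skew', np.float64(-0.1116488863658227), 589)
obj [388. 237.] [383 232  11  10  88] ((467, -245), (25, 23), 89.5, 'mean', array([ 466., -244.]), 'pca deg', np.float64(93.0), 'skew', np.float64(0.02168436473684528), 88)
obj [415. 283.] [ 395  264   40   39 1211] ((349, -309), (95, 98), 26.1, 'mean', array([ 349., -310.]), 'pca deg', np.float64(128.0), 'skew', np.float64(0.004890569755907503), 1211)
```

```bash

python3 -m crank '[[-2.43,-1.23,-0.75,0],[-2.43,-1.23,-0.75,0],[-2.43,-1.23,-0.75,0],[-2.43,-1.23,-0.75,0],[-2.43,-1.23,-0.75,0]]' 1 20
python3 -m crank '[[-2.43,-1.23,-0.75,0],[-2.43,-1.23,-0.75,0],[-2.43,-1.23,-0.75,0],[-2.43,-1.23,-0.75,0],[-2.43,-1.23,-0.75,0]]'
python3 -m crank '[[-2.43,-1.23,-0.75,0],[-2.43,-1.23,-0.75,0],[-2.43,-1.23,-0.75,0],[-2.43,-1.23,-0.75,0],[-2.43,-1.23,-0.75,0]]'
for i in 1 2 3 4; do python3 -m crank '[[0,0,0,7],[0,0,0,7],[0,0,0,7],[0,0,0,7],[0,0,0,7]]' | tail -1; done
python3 -m crank '[[0,0,0,7],[0,0,0,7],[0,0,0,0],[0,0,0,0],[0,0,0,0]]'
python3 - <<'E'
from h import *
print(ctrl.state()['joint_pos'].round(2))
f=grab('wrist');save(f,'w1');np.savez('w1.npz',**{k:f[k] for k in('img','fx','fy','cx','cy','wc')})
print(f['T_tool_cam'],f['fx'],[ray(f,u,v,0).round(3) for u,v in((0,0),(639,0),(0,479),(639,479))],[k for k in f])
E
```

```text
t: 0.52
eef_pos: [0.3562, 0.4522, 0.2761]
tool_rot: [-3.141, -0.0, 2.689]
contact_force: [0.2, -0.6, 0.4]
gripper_width: 0.0882
finger_force: 0.0
t: 0.93
eef_pos: [0.4386, 0.3437, 0.3137]
tool_rot: [-3.141, -0.0, 2.689]
contact_force: [0.5, 0.3, -0.7]
gripper_width: 0.0879
finger_force: 0.0
t: 1.35
eef_pos: [0.5209, 0.2353, 0.3512]
tool_rot: [-3.141, -0.001, 2.689]
contact_force: [0.8, 0.7, -0.7]
gripper_width: 0.0879
finger_force: 0.0
finger_force: 0.0
finger_force: 0.0
finger_force: 0.0
finger_force: 0.0
t: 3.43
eef_pos: [0.5203, 0.2368, 0.351]
tool_rot: [3.142, 0.0, 0.004]
contact_force: [-1.2, -0.0, -0.5]
gripper_width: 0.0881
finger_force: 0.0
[-0.81  0.54  0.52  1.59 -0.29  1.09 -1.78]
[[-8.31430466e-04  9.53963595e-01  2.99921271e-01  7.70889653e-02]
 [ 9.99999312e-01  5.45139283e-04  1.03822868e-03  5.65665655e-04]
 [ 8.26933495e-04  2.99921928e-01 -9.53963392e-01 -1.45871802e-01]
 [ 0.00000000e+00  0.00000000e+00  0.00000000e+00  1.00000000e+00]] 384.32200949588406 [array([0.717, 0.6  , 0.   ]), array([ 0.719, -0.127,  0.   ]), array([-0.002,  0.777,  0.   ]), array([ 0.003, -0.309, -0.   ])] ['img', 'fx', 'fy', 'cx', 'cy', 'T_tool_cam', 'wc']
```

View pics/w1.png

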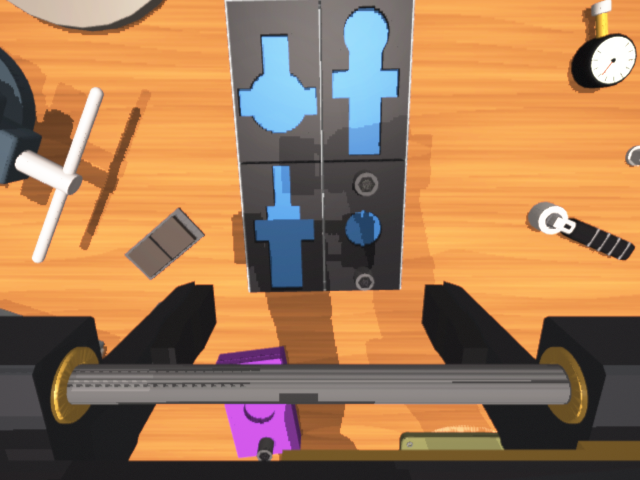

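The wrist view shows the whole tray: gauge pocket (278,95), ratchet pocket (366,85), driver pocket (285,230) and socket hole (363,228).

```bash
python3 - <<'E'
from h import *
f=dict(np.load('w1.npz'));im=f['img'].astype(int);r,g,b=im[...,0],im[...,1],im[...,2]
m=((b-r>35)&(b>60)).astype(np.uint8);m[:,:235]=0;m[:,410:]=0;m[295:]=0
m=cv2.morphologyEx(m,cv2.MORPH_CLOSE,np.ones((9,9)))
n,l,st,c=cv2.connectedComponentsWithStats(m)
for i in range(1,n):
    if st[i,4]<200: continue
    v,u=np.nonzero(l==i);P=np.array([ray(f,a,bb,.022)[:2] for a,bb in zip(u,v)])*1000
    e,V=np.linalg.eigh(np.cov(P.T));d=V[:,1];d=d*np.sign(d[0])
    a=np.radians(1);X=np.c_[P@[np.cos(a),np.sin(a)],P@[-np.sin(a),np.cos(a)]]
    lo,hi=X.min(0),X.max(0);mid=(lo+hi)/2
    w=np.array([[np.cos(a),-np.sin(a)],[np.sin(a),np.cos(a)]])
    # scoop: x-extent of pixels beyond near max |y|
    s=X[(X[:,1]>hi[1]-8)|(X[:,1]<lo[1]+8)];sc=np.array([(s[:,0].min()+s[:,0].max())/2,mid[1]])
    print(c[i].round(),'size',(hi-lo).round(),'mid',(w@mid).round(),'scoop mid',(w@sc).round(),np.ptp(s[:,0]).round(),'pca',np.degrees(np.arctan2(d[1],d[0])).round(1))
E
```

```text
[365.  79.] size [158.  76.] mid [626. 184.] scoop mid [627. 184.] 30.0 pca 1.2
[277.  91.] size [105.  91.] mid [625. 286.] scoop mid [607. 285.] 31.0 pca 1.4
[284. 232.] size [165.  76.] mid [451. 281.] scoop mid [451. 281.] 28.0 pca 1.4
[363. 228.] size [47. 45.] mid [454. 180.] scoop mid [453. 180.] 33.0 pca -65.9
```

```bash

for k in 1; do python3 -m crank '[[-0.6,3.4,0,0],[-0.7,3.4,0,0],[-0.7,3.4,0.5,0],[-0.8,3.4,1.5,0],[-0.8,3.4,1.5,0]]' 1 20 | head -2
python3 -m crank '[[-0.8,3.4,1.5,0],[-0.8,3.4,1.5,0],[-0.8,3.4,2,0],[-0.8,3.4,2,0],[-0.8,3.5,2.2,0]]' | head -2
python3 -m crank '[[0,0,0,-6.7],[0,0,0,-6.7],[0,0,0,-6.7],[0,0,0,-6.7],[0,0,0,-6.7]]' |head -2
python3 -m crank '[[0,0,0,-6.7],[0,0,0,-6.7],[0,0,0,-6.7],[0,0,0,-6.7],[0,0,0,-6.7]]' |head -2
python3 -m crank '[[0,0,0,0],[0,0,0,0],[0,0,0,0],[0,0,0,0],[0,0,0,0]]' ; done
python3 - <<'E'
from h import *
print(ctrl.state()['joint_pos'].round(2))
f=grab('wrist');save(f,'w2');np.savez('w2.npz',**{k:f[k] for k in('img','fx','fy','cx','cy','wc')})
print(proj(f,[.444,-.105,.014]))
E
```

```text
t: 3.9
eef_pos: [0.4846, 0.0652, 0.3165]
t: 4.32
eef_pos: [0.4448, -0.1053, 0.2241]
t: 4.73
eef_pos: [0.4451, -0.1043, 0.2246]
t: 5.15
eef_pos: [0.4452, -0.1042, 0.2247]
t: 5.57
eef_pos: [0.445, -0.104, 0.2244]
tool_rot: [3.141, 0.0, 1.169]
contact_force: [-0.2, 0.3, -0.2]
gripper_width: 0.0882
finger_force: 0.0
[ 0.1   0.5   0.05  2.08 -0.04  0.56 -0.23]
[318.66476774 197.96717194]
```

View pics/w2.png

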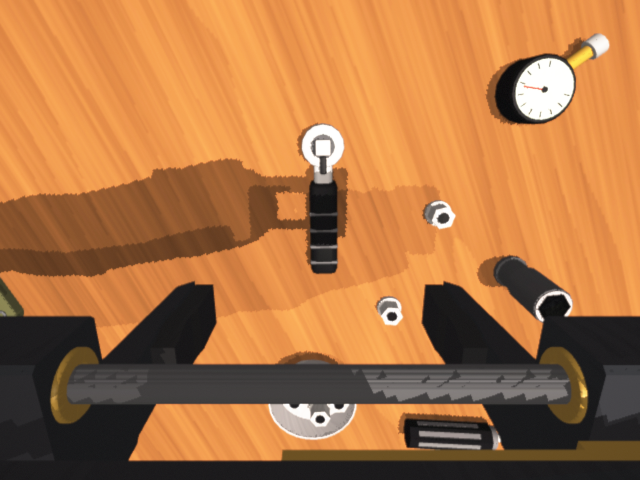

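The ratchet is upright in this view, with its head at (323,146) and grip butt at (324,272). The gauge dial is at (544,88) and its chuck at (599,44), and the top of the socket is at (553,304).

```bash
python3 - <<'E'
from h import *
f=dict(np.load('w2.npz'))
A=lambda u,v,z:(ray(f,u,v,z)[:2]*1000).round(1)
h=A(323,146,.028);b=A(324,272,.012);hm=A(323,147,.042)
d=h-b;L=np.linalg.norm(d);d/=L
print('head',h,'stud',hm,'butt',b,'L(124)',L,'ang',np.degrees(np.arctan2(d[1],d[0])),'mid from head',h-52*d,'from butt',b+72*d)
g=A(544,88,.032);c=A(599,44,.016);e=c-g;print('gauge',g,c,np.hypot(*e),np.degrees(np.arctan2(e[1],e[0])))
print('socket top',A(553,304,.08),'base',A(512,272,0))
im=f['img'];hsv=cv2.cvtColor(im,cv2.COLOR_RGB2HSV)
w=((hsv[...,1]<60)&(hsv[...,2]>150)).astype(np.uint8)
n,l,st,cc=cv2.connectedComponentsWithStats(w)
print([(cc[i].round(1),st[i]) for i in range(1,n) if st[i,4]>100])
p,Rm=pose();print(Rm.T@(np.r_[h-52*d,5]/1000-p)*100)
E
```

```text
head [466.8 -61.1] stud [466.8 -60.7] butt [ 418.9 -177.7] L(124) 126.0554243180356 ang 67.66683882363232 mid from head [ 447.04043778 -109.19947714] from butt [ 446.25939384 -111.10072396]
gauge [653. -89.] [711.8 -75.5] 60.3298433613083 12.930551466942775
socket top [ 595.5 -252.5] base [ 597.7 -259.4]
[(array([598.7,  43.6]), array([587,  34,  22,  23, 300], dtype=int32)), (array([544.3,  88.5]), array([ 515,   58,   59,   62, 2763], dtype=int32)), (array([322.5, 149.3]), array([ 302,  124,   42,   59, 1452], dtype=int32)), (array([442.1, 214.6]), array([431, 201,  24,  28, 351], dtype=int32)), (array([552.7, 302.7]), array([535, 291,  38,  31, 275], dtype=int32)), (array([390.7, 310.9]), array([377, 297,  26,  28, 335], dtype=int32)), (array([310.3, 419.7]), array([ 269,  404,   87,   35, 2096], dtype=int32)), (array([449. , 434.7]), array([420, 432,  60,   7, 210], dtype=int32)), (array([448.9, 445.4]), array([419, 443,  61,   6, 185], dtype=int32))]
[-0.40088336  0.39546125 21.94380863]
```

```bash

python3 -m crank '[[-0.3,0.35,3.5,0],[0,0,3.5,0],[0,0,3.5,0],[0,0,3.5,0],[0,0,3.5,0]]' 0.7 40 | head -2
python3 -m crank '[[0,0,2.5,0],[0,0,1.4,0],[0,0,0.4,0],[0,0,0,0],[0,0,0,0]]'
python3 -m crank '[[0,0,0,0],[0,0,0,0],[0,0,0,0],[0,0,0,0],[0,0,0,0]]' 0 40
python3 -m crank '[[0,0,0,0],[0,0,0,0],[0,0,-1,0],[0,0,-2,0],[0,0,-2,0]]' 0 40
python3 -m crank '[[0,0,-3,0],[0,0,-3,0],[0,0,-2,0],[0,0,0,0],[0,0,0,0]]'
```

```text
t: 6.03
eef_pos: [0.4474, -0.1082, 0.048]
t: 6.45
eef_pos: [0.4523, -0.1094, 0.0107]
tool_rot: [-3.134, 0.001, 1.17]
contact_force: [0.2, 0.9, 0.4]
gripper_width: 0.0614
finger_force: 0.0
t: 6.87
eef_pos: [0.4505, -0.1088, 0.0106]
tool_rot: [-3.13, 0.002, 1.171]
contact_force: [-4.7, 2.6, 3.9]
gripper_width: 0.0303
finger_force: 2.3
t: 7.28
eef_pos: [0.4523, -0.1096, 0.0606]
tool_rot: [-3.132, 0.002, 1.17]
contact_force: [0.6, 0.0, -2.8]
gripper_width: 0.0256
finger_force: 39.9
t: 7.7
eef_pos: [0.4539, -0.1099, 0.1412]
tool_rot: [-3.136, 0.001, 1.17]
contact_force: [-0.3, 0.4, -2.5]
gripper_width: 0.0257
finger_force: 39.9
```

```bash

python3 -m crank '[[0,0,0,6.6],[0,0,0,6.6],[0,0,0,6.6],[0,0,0,6.6],[0,0,0,6.6]]' |head -2
python3 -m crank '[[0,0,0,6.6],[0,0,0,6.6],[0,0,0,6.6],[0,0,0,6.6],[0,0,0,6.6]]' |head -3
python3 -m crank '[[1.8,-2.92,0,0],[1.8,-2.92,0,0],[1.8,-2.92,0,0],[1.8,-2.92,0,0],[1.8,-2.92,0,0]]' |head -2
python3 -m crank '[[1.8,-2.92,0,0],[1.8,-2.92,0,0],[1.8,-2.92,0,0],[1.8,-2.92,0,0],[1.8,-2.92,0,0]]' |head -2
python3 -m crank '[[0,0,0,0],[0,0,0,0],[0,0,0,0],[0,0,0,0],[0,0,0,0]]'
python3 - <<'E'
from h import *
print(ctrl.state()['joint_pos'].round(2))
f=grab('wrist');save(f,'w3');np.savez('w3.npz',**{k:f[k] for k in('img','fx','fy','cx','cy','wc')})
E
```

```text
t: 8.12
eef_pos: [0.4519, -0.1095, 0.1387]
t: 8.53
eef_pos: [0.452, -0.1095, 0.1387]
tool_rot: [-3.14, 0.012, 0.013]
t: 8.95
eef_pos: [0.5397, 0.0395, 0.1379]
t: 9.37
eef_pos: [0.6266, 0.1871, 0.1367]
t: 9.78
eef_pos: [0.6268, 0.1838, 0.1387]
tool_rot: [-3.141, 0.011, 0.016]
contact_force: [0.3, 0.8, -3.5]
gripper_width: 0.0254
finger_force: 39.9
[-0.59  0.9   0.46  1.57 -0.51  0.81 -1.47]
```

View pics/w3.png

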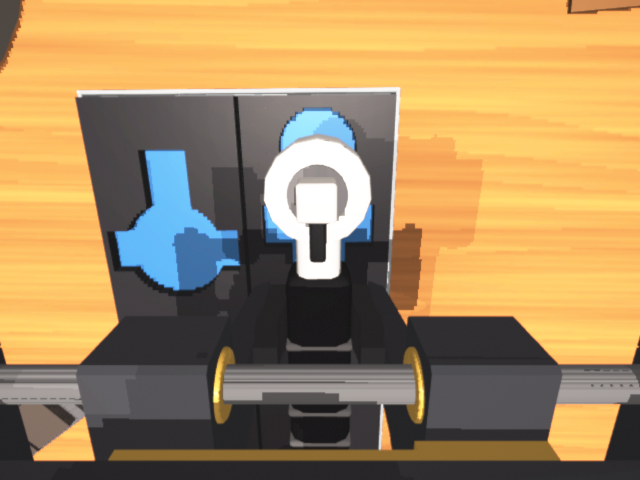

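The ratchet hangs straight along the tool axis, with its head at (318,190). The pocket's far end is at (318,108) and the scoop edges are at columns 265 and 373, about row 225.

```bash
python3 - <<'E'
from h import *
f=dict(np.load('w3.npz'));p,Rm=pose()
A=lambda u,v,z:(ray(f,u,v,z)[:2]*1000).round(1)
print('far end',A(318,107,.022),'minus77 -> x mid',A(318,107,.022)[0]-77, 'scoop',A(265,228,.022),A(373,228,.022))
print('round end sides',A(280,135,.022),A(357,135,.022))
im=f['img'].astype(int);b=((im[...,2]-im[...,0]>35)&(im[...,2]>60))
for v in (112,120,130,215,225,235):
    u=np.nonzero(b[v,250:390])[0]+250; print(v,u.min(),u.max(),A(u.min(),v,.022),A(u.max(),v,.022))
h=p[2]-.0107
for q in ((318,137,.020),(265,190,.024),(371,190,.024)): print('head top/left/right',A(q[0],q[1],h+q[2]))
print(p)
E
```

```text
far end [705.1 185.2] minus77 -> x mid 628.1 scoop [622.3 221.9] [623.5 144.8]
round end sides [687.  210.1] [687.8 159.2]
112 296 338 [701.7 199.5] [702.2 172.2]
120 289 346 [696.7 204.1] [697.2 166.8]
130 283 352 [690.3 208.1] [691.  162.6]
215 264 372 [631.9 222.3] [633.1 146.1]
225 265 371 [624.5 221.8] [625.7 146.3]
235 265 371 [617. 222.] [618.2 145.9]
head top/left/right [695.4 184.7]
head top/left/right [677.5 202.8]
head top/left/right [678.1 166. ]
[0.62701271 0.18409097 0.13899866]
```

```bash

python3 -m crank '[[0.1,0,2.5,0],[0,0,2.5,0],[0,0,2.5,0],[0,0,1.5,0],[0,0,0.5,0]]' |head -2
python3 -m crank '[[0,0,0.5,0],[0,0,0.3,0],[0,0,0,0],[0,0,0,0],[0,0,0,0]]'
```

```text
t: 10.25
eef_pos: [0.6256, 0.1851, 0.0417]
t: 10.67
eef_pos: [0.6283, 0.1861, 0.0374]
tool_rot: [-3.139, 0.007, 0.019]
contact_force: [0.3, -0.5, -3.1]
gripper_width: 0.0258
finger_force: 39.9
```

```bash

python3 -m crank '[[0,0,0.2,0],[0,0,0.2,0],[0,0,0,0],[0,0,0,0],[0,0,0,0]]'
```

```text
t: 11.08
eef_pos: [0.6279, 0.1861, 0.0327]
tool_rot: [-3.139, 0.008, 0.019]
contact_force: [-0.5, 0.3, 2.3]
gripper_width: 0.0256
finger_force: 39.9
```

```bash

python3 -m crank '[[0,0,0,0],[0,0,0,0],[0,0,0,0],[0,0,0,0],[0,0,0,0]]' 0.43 40
python3 -m crank '[[0,0,-1,0],[0,0,-3,0],[0,0,-3.5,0],[0,0,-3.5,0],[0,0,-3.5,0]]'
python3 - <<'E'
from h import *
f=grab('wrist');save(f,'w4')
E
python3 -m crank '[[0.4,3.2,-0.5,0],[0.4,3.2,-0.5,0],[0.4,3.2,-0.5,0],[0.2,3.2,-0.5,0],[0.2,3.2,0,0]]' 1 |head -2
python3 -m crank '[[0.2,3.2,0,-6],[0.2,3.2,0,-6],[0,3.0,0,0],[0,2,0,0],[0,0,0,0]]' 
python3 -m crank '[[0,0,0,0],[0,0,0,0],[0,0,0,0],[0,0,0,0],[0,0,0,0]]' 
python3 - <<'E'
from h import *
f=grab('wrist');save(f,'w5');np.savez('w5.npz',**{k:f[k] for k in('img','fx','fy','cx','cy','wc')})
a=cv2.imread('pics/w4.png');b=cv2.imread('pics/w5.png')
cv2.imwrite('pics/w45.png',np.vstack([cv2.resize(a[:300],(640,300)),b[:300]]))
E
```

```text
t: 11.5
eef_pos: [0.6275, 0.1859, 0.0322]
tool_rot: [-3.139, 0.009, 0.018]
contact_force: [0.3, 0.5, 0.1]
gripper_width: 0.0377
finger_force: 0.0
t: 11.92
eef_pos: [0.6286, 0.1853, 0.1795]
tool_rot: [-3.139, 0.009, 0.018]
contact_force: [-0.0, 1.3, -0.0]
gripper_width: 0.0381
finger_force: 0.0
t: 12.38
eef_pos: [0.6486, 0.0242, 0.1985]
t: 12.8
eef_pos: [0.6676, -0.0942, 0.1974]
tool_rot: [3.14, 0.008, 0.22]
contact_force: [0.3, -0.5, -0.4]
gripper_width: 0.0883
finger_force: 0.0
t: 13.22
eef_pos: [0.6677, -0.0847, 0.1963]
tool_rot: [-3.137, 0.008, 0.23]
contact_force: [-0.6, -0.4, -0.3]
gripper_width: 0.0882
finger_force: 0.0
```

View pics/w45.png

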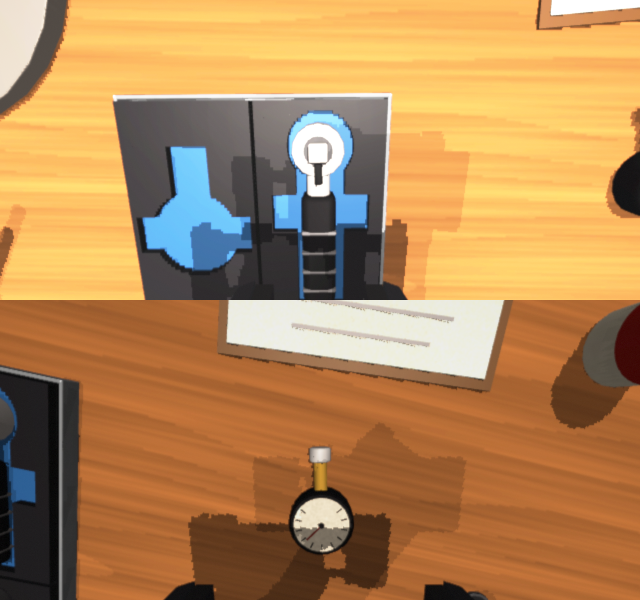

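The ratchet sits in its pocket with even margins. In the lower half (w5) the gauge dial is at (321,225) and its chuck at (320,155), in line with the tool.

```bash
python3 - <<'E'
from h import *
f=dict(np.load('w5.npz'));p,Rm=pose()
g=ray(f,321,225,.032);c=ray(f,320,155,.016);e=c-g
print(g,c,np.hypot(*e[:2]),np.degrees(np.arctan2(e[1],e[0])),p)
g[2]=.012;print((Rm.T@(g-p)*100).round(2))
E
```

```text
[ 0.65254323 -0.08955509  0.032     ] [ 0.70716439 -0.07585833  0.016     ] 0.056312267522096233 14.077184239164179 [ 0.6677223  -0.08507943  0.196325  ]
[-1.43  0.18 18.44]
```

```bash

python3 -m crank '[[-0.7,0.2,3,0],[-0.7,0,3,0],[0,0,3,0],[0,0,3,0],[0,0,3,0]]' 1 40 |head -2
python3 -m crank '[[0,0,2,0],[0,0,1.2,0],[0,0,0.4,0],[0,0,0,0],[0,0,0,0]]'
```

```text
t: 13.68
eef_pos: [0.6532, -0.0906, 0.0453]
t: 14.1
eef_pos: [0.6539, -0.0912, 0.0116]
tool_rot: [-3.138, 0.006, 0.228]
contact_force: [-0.3, -0.1, 0.0]
gripper_width: 0.0886
finger_force: 0.0
```

```bash

python3 -m crank '[[0,0,0,0],[0,0,0,0],[0,0,0,0],[0,0,0,0],[0,0,0,0]]' 0 40
python3 -m crank '[[0,0,0,0],[0,0,-1,0],[0,0,-2,0],[0,0,-3,0],[0,0,-3,0]]'
python3 -m crank '[[0,0,-3,6],[0,0,-0.5,6],[0,0,0,0],[0,0,0,0],[0,0,0,0]]'
```

```text
t: 14.52
eef_pos: [0.653, -0.0906, 0.0109]
tool_rot: [-3.137, 0.008, 0.228]
contact_force: [-0.3, 3.8, 2.9]
gripper_width: 0.0572
finger_force: 1.6
t: 14.93
eef_pos: [0.6525, -0.0913, 0.1008]
tool_rot: [-3.137, 0.011, 0.228]
contact_force: [0.8, 0.1, -1.7]
gripper_width: 0.0548
finger_force: 40.0
t: 15.35
eef_pos: [0.6528, -0.0908, 0.1341]
tool_rot: [-3.138, 0.012, 0.021]
contact_force: [0.7, 0.6, -2.2]
gripper_width: 0.055
finger_force: 40.0
```

```bash

python3 -m crank '[[-0.32,-3.15,0,0],[-0.32,-3.15,0,0],[-0.32,-3.15,0,0],[-0.32,-3.15,0,0],[-0.32,-3.15,0,0]]' |head -2
python3 -m crank '[[-0.32,-3.15,0,0],[-0.32,-3.15,0,0],[-0.32,-3.15,0,0],[-0.32,-3.15,0,0],[-0.32,-3.15,0,0]]' |head -2
python3 -m crank '[[-0.32,-3.15,0,0],[-0.32,-3.15,0,0],[0,0,0,0],[0,0,0,0],[0,0,0,0]]'
python3 - <<'E'
from h import *
f=grab('wrist');save(f,'w6');np.savez('w6.npz',**{k:f[k] for k in('img','fx','fy','cx','cy','wc')})
E
```

```text
t: 15.77
eef_pos: [0.6336, 0.0673, 0.1343]
t: 16.18
eef_pos: [0.6147, 0.2244, 0.1348]
t: 16.6
eef_pos: [0.6079, 0.2848, 0.1354]
tool_rot: [-3.141, 0.011, 0.019]
contact_force: [1.8, -1.0, -1.8]
gripper_width: 0.0552
finger_force: 40.0
```

View pics/w6.png

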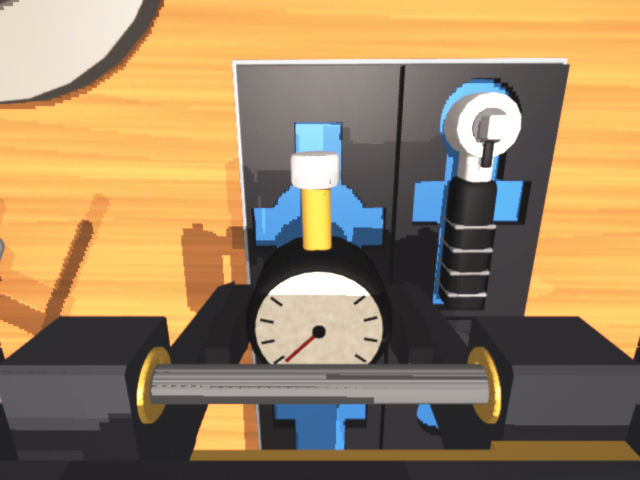

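The gauge is held straight, with its chuck at (315,165). The slot end is at row 123, columns 294–342, and the scoop spans columns 254–385.

```bash
python3 - <<'E'
from h import *
f=dict(np.load('w6.npz'));p,Rm=pose()
A=lambda u,v,z:(ray(f,u,v,z)[:2]*1000).round(1)
print('slot end-70',A(318,123,.022)[0]-70,'slot y',A(294,140,.022),A(342,140,.022),'scoop',A(254,225,.022),A(385,225,.022),'scoop far edge-15',A(275,207,.022)-15)
h=p[2]-.011
print('chuck tip -63',A(316,153,h+.02)[0]-63,A(291,165,h+.016),A(340,165,h+.016),'dial',A(319,332,h+.032),p)
E
```

```text
slot end-70 606.3 slot y [665.3 301.8] [665.9 270.3] scoop [606.4 330. ] [608.2 237.9] scoop far edge-15 [604.8 300. ]
chuck tip -63 608.2 [666.3 295.5] [666.6 277.8] dial [607.3 284.3] [0.60846266 0.28377118 0.13579846]
```

```bash

python3 -m crank '[[0,-0.05,2.5,0],[0,0,2.5,0],[0,0,2.5,0],[0,0,1.5,0],[0,0,0.5,0]]' |head -2
python3 -m crank '[[0,0,0.3,0],[0,0,0.1,0],[0,0,0,0],[0,0,0,0],[0,0,0,0]]'
```

```text
t: 17.07
eef_pos: [0.6062, 0.2843, 0.0388]
t: 17.48
eef_pos: [0.6085, 0.287, 0.0389]
tool_rot: [-3.138, 0.007, 0.019]
contact_force: [0.4, 0.1, -1.2]
gripper_width: 0.0551
finger_force: 40.0
```

```bash

python3 -m crank '[[-0.1,0.1,0.2,0],[0,0,0.2,0],[0,0,0,0],[0,0,0,0],[0,0,0,0]]'
```

```text
t: 17.9
eef_pos: [0.6067, 0.2857, 0.0336]
tool_rot: [-3.139, 0.009, 0.019]
contact_force: [0.4, -0.2, -1.2]
gripper_width: 0.0548
finger_force: 40.0
```

```bash

python3 -m crank '[[0,0,0.1,0],[0,0,0,0],[0,0,0,0],[0,0,0,0],[0,0,0,0]]'
python3 -m crank '[[0,0,0,0],[0,0,0,0],[0,0,0,0],[0,0,0,0],[0,0,-0.5,0]]' 0.73
python3 -m crank '[[0,0,-2,0],[0,0,-3,0],[0,0,-3.5,0],[0,0,-3.5,0],[0,0,-3,0]]'
```

```text
t: 18.32
eef_pos: [0.6069, 0.2857, 0.033]
tool_rot: [-3.139, 0.009, 0.018]
contact_force: [-0.3, -0.4, 1.5]
gripper_width: 0.055
finger_force: 40.0
t: 18.73
eef_pos: [0.606, 0.2855, 0.0369]
tool_rot: [-3.14, 0.011, 0.019]
contact_force: [-0.6, -0.5, 0.1]
gripper_width: 0.0643
finger_force: 0.0
t: 19.15
eef_pos: [0.6085, 0.2852, 0.1905]
tool_rot: [-3.139, 0.007, 0.018]
contact_force: [0.2, 0.5, -1.2]
gripper_width: 0.0644
finger_force: 0.0
```

```bash

for i in 1 2 3 4; do python3 -m crank '[[-0.56,3.25,0,0],[-0.56,3.25,0,0],[-0.56,3.25,0,0],[-0.56,3.25,0,0],[-0.56,3.25,0,0]]' 1 | head -2;done
python3 -m crank '[[-0.56,3.25,0,7],[-0.56,3.25,0,7],[0,0,0,7],[0,0,0,7],[0,0,0,0]]' |head -2
python3 -m crank '[[0,0,0,0],[0,0,0,0],[0,0,0,0],[0,0,0,0],[0,0,0,0]]'
python3 - <<'E'
from h import *
print(ctrl.state()['joint_pos'].round(2))
f=grab('wrist');save(f,'w7');np.savez('w7.npz',**{k:f[k] for k in('img','fx','fy','cx','cy','wc')})
E
```

```text
t: 19.57
eef_pos: [0.5827, 0.121, 0.1882]
t: 19.98
eef_pos: [0.5577, -0.0422, 0.1879]
t: 20.4
eef_pos: [0.5327, -0.2053, 0.1878]
t: 20.82
eef_pos: [0.5076, -0.3683, 0.1876]
t: 21.23
eef_pos: [0.4936, -0.4316, 0.1871]
t: 21.65
eef_pos: [0.4943, -0.4307, 0.1873]
tool_rot: [3.14, 0.009, -0.469]
contact_force: [0.0, 0.1, 0.4]
gripper_width: 0.0881
finger_force: 0.0
[ 0.38  0.85  0.54  1.53 -0.51  0.91 -0.96]
```

View pics/w7.png

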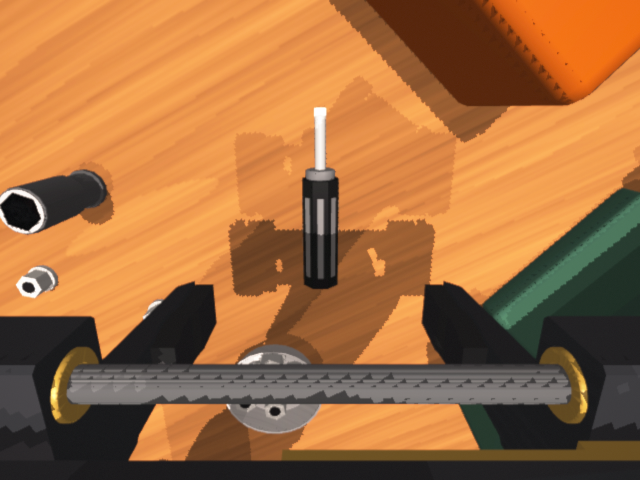

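The driver is in line with the tool, with its blade tip at (320,108) and handle butt at (321,288). Both the grinder (right) and the toolbox (top right) are clear of the gripper.

```bash
python3 - <<'E'
from h import *
f=dict(np.load('w7.npz'));p,Rm=pose()
t=ray(f,320,108,.015);b=ray(f,321,287,.010);d=(t-b)[:2];L=np.hypot(*d);d/=L
m=(t[:2]+b[:2])/2;c=ray(f,320,173,.026)[:2]
print(t,b,'L150',L,np.degrees(np.arctan2(d[1],d[0])),'mid',m,'handle front-19..',c-.019*d, 'p',p)
q=np.r_[m-.010*d,.008];print((Rm.T@(q-p)*100).round(2))
f=dict(np.load('w1.npz'))
E
```

```text
[ 0.56299495 -0.4677054   0.015     ] [ 0.42192217 -0.397324    0.01      ] L150 0.15765491078498467 -26.514670688996315 mid [ 0.49245856 -0.4325147 ] handle front-19.. [ 0.50195571 -0.43686832] p [ 0.49427739 -0.4307934   0.18723917]
[-0.93  0.21 17.93]
```

```bash

python3 -m crank '[[-0.7,0.15,3,0],[0,0,3,0],[0,0,3,0],[0,0,3,0],[0,0,3,0]]' 0.7 40 |head -2
python3 -m crank '[[0,0,1.8,0],[0,0,1,0],[0,0,0.2,0],[0,0,0,0],[0,0,0,0]]'
```

```text
t: 22.12
eef_pos: [0.486, -0.4288, 0.036]
t: 22.53
eef_pos: [0.4863, -0.4297, 0.0086]
tool_rot: [3.139, 0.007, -0.47]
contact_force: [0.6, 0.7, 0.1]
gripper_width: 0.0615
finger_force: 0.0
```

```bash

python3 -m crank '[[0,0,0,0],[0,0,0,0],[0,0,0,0],[0,0,0,0],[0,0,0,0]]' 0 40 |head -2
python3 -m crank '[[0,0,0,0],[0,0,-1,0],[0,0,-2,0],[0,0,-3,0],[0,0,-3,0]]'
python3 -m crank '[[0,0,-3,-7],[0,0,-0.5,-7],[0,0,0,-7],[0,0,0,-7],[0,0,0,0]]'
```

```text
t: 22.95
eef_pos: [0.4858, -0.4288, 0.0075]
t: 23.37
eef_pos: [0.4857, -0.4283, 0.0977]
tool_rot: [3.14, 0.011, -0.471]
contact_force: [1.0, -0.9, -0.8]
gripper_width: 0.0299
finger_force: 40.0
t: 23.78
eef_pos: [0.4865, -0.4291, 0.133]
tool_rot: [-3.139, 0.008, 0.021]
contact_force: [0.2, -0.7, -1.5]
gripper_width: 0.0295
finger_force: 40.0
```

```bash

for i in 1 2 3 4; do python3 -m crank '[[-0.14,-3.24,0,0],[-0.14,-3.24,0,0],[-0.14,-3.24,0,0],[-0.14,-3.24,0,0],[-0.14,-3.24,0,0]]' | head -2;done
python3 -m crank '[[-0.14,-3.24,0,0],[-0.14,-3.2,0,0],[0,0,0,0],[0,0,0,0],[0,0,0,0]]'
python3 - <<'E'
from h import *
f=grab('wrist');save(f,'w8');np.savez('w8.npz',**{k:f[k] for k in('img','fx','fy','cx','cy','wc')})
E
```

```text
t: 24.2
eef_pos: [0.4762, -0.2658, 0.1328]
t: 24.62
eef_pos: [0.4665, -0.1041, 0.1333]
t: 25.03
eef_pos: [0.4567, 0.0579, 0.1338]
t: 25.45
eef_pos: [0.4466, 0.22, 0.1343]
t: 25.87
eef_pos: [0.4428, 0.2819, 0.1343]
tool_rot: [-3.14, 0.009, 0.016]
contact_force: [0.9, -0.5, -1.2]
gripper_width: 0.0293
finger_force: 40.0
```

View pics/w8.png

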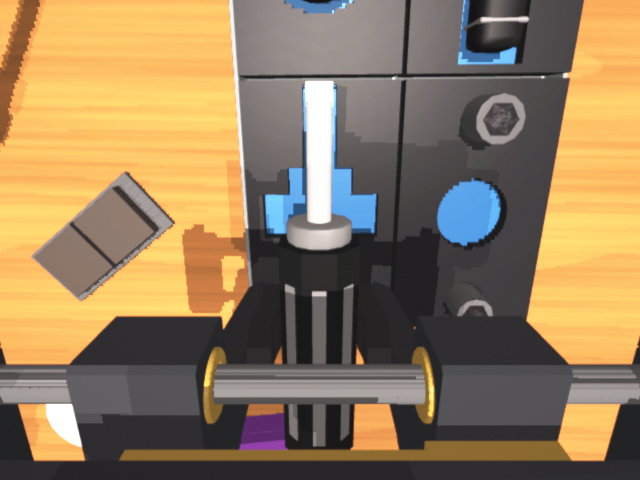

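The blade at column 319 lies along the slot (columns 303–337). The scoop spans columns 264–377 from row 193, the wide part ends at row 168, and the socket hole is at (469,212).

```bash
python3 - <<'E'
from h import *
f=dict(np.load('w8.npz'));p,Rm=pose()
A=lambda u,v,z:(ray(f,u,v,z)[:2]*1000).round(1)
im=f['img'].astype(int);b=((im[...,2]-im[...,0]>35)&(im[...,2]>60))
for v,z in((140,0),(178,0),(205,0),(220,0)):
    u=np.nonzero(b[v,250:400])[0]+250;a,c=A(u.min(),v,.022),A(u.max(),v,.022);print(v,a,c,(a+c)/2)
print('scoop far-15',A(270,193,.022)[0]-15,'wide far -31',A(295,168,.022)[0]-31,'slot end-81',A(319,83,.022)[0]-81)
h=p[2]-.0075
print('tip-75',A(319,82,h+.017)[0]-75,'tip y',A(319,90,h+.017),'collar y',A(287,230,h+.02),A(351,230,h+.02),'p',p)
m=b.astype(np.uint8);m[:,:430]=0;m[:,510:]=0;m[:170]=0;m[255:]=0
v,u=np.nonzero(m);Q=np.array([ray(f,a,c,.022)[:2] for a,c in zip(u,v)])*1000
print('socket hole',(Q.max(0)+Q.min(0))/2,np.ptp(Q,axis=0))
E
```

```text
140 [500.6 292.2] [501. 272.] [500.8 282.1]
178 [475.5 302.9] [476.2 260.5] [475.85 281.7 ]
205 [456.5 318.9] [457.7 242.5] [457.1 280.7]
220 [445.8 319.2] [447.  242.6] [446.4 280.9]
scoop far-15 450.0 wide far -31 451.3 slot end-81 454.6
tip-75 454.1 tip y [526.6 282.7] collar y [478.7 293.5] [479.1 270.3] p [0.44302577 0.28110068 0.13436118]
socket hole [453.45791609 178.2453165 ] [47.98020586 43.55086147]
```

```bash

python3 -m crank '[[-0.3,0.05,2.5,0],[0,0,2.5,0],[0,0,2.5,0],[0,0,1.5,0],[0,0,0.5,0]]' |head -2
python3 -m crank '[[0,0,0.3,0],[0,0,0.1,0],[0,0,0,0],[0,0,0,0],[0,0,0,0]]'
```

```text
t: 26.33
eef_pos: [0.4384, 0.2798, 0.0375]
t: 26.75
eef_pos: [0.4394, 0.2826, 0.036]
tool_rot: [-3.138, 0.008, 0.018]
contact_force: [-0.3, 0.0, -1.7]
gripper_width: 0.0293
finger_force: 40.0
```

```bash

python3 -m crank '[[0.05,0.1,0.25,0],[0,0,0.05,0],[0,0,0,0],[0,0,0,0],[0,0,0,0]]'
python3 -m crank '[[0,0,0,0],[0,0,0,0],[0,0,0,0],[0,0,0,0],[0,0,0,0]]' 0.45
python3 -m crank '[[0,0,-0.5,0],[0,0,-2,0],[0,0,-3.5,0],[0,0,-3.5,0],[0,0,-3.5,0]]'
python3 -m crank '[[0,0,-3,0],[0,0,0,0],[0,0,0,0],[0,0,0,0],[0,0,0,0]]' 1
python3 - <<'E'
from h import *
f=grab('wrist');save(f,'w9');np.savez('w9.npz',**{k:f[k] for k in('img','fx','fy','cx','cy','wc')})
E
```

```text
t: 27.17
eef_pos: [0.4397, 0.2814, 0.0324]
tool_rot: [-3.139, 0.008, 0.018]
contact_force: [1.2, -0.7, 1.0]
gripper_width: 0.0296
finger_force: 41.4
t: 27.58
eef_pos: [0.4396, 0.2825, 0.0324]
tool_rot: [-3.138, 0.008, 0.019]
contact_force: [0.3, 4.5, 4.4]
gripper_width: 0.0398
finger_force: 2.3
t: 28.0
eef_pos: [0.4397, 0.2791, 0.1632]
tool_rot: [3.141, 0.011, 0.016]
contact_force: [0.6, 0.1, 0.1]
gripper_width: 0.04
finger_force: 0.0
t: 28.42
eef_pos: [0.4397, 0.2803, 0.1908]
tool_rot: [-3.141, 0.012, 0.018]
contact_force: [-0.9, -0.2, -0.0]
gripper_width: 0.0706
finger_force: 0.0
```

View pics/w9.png

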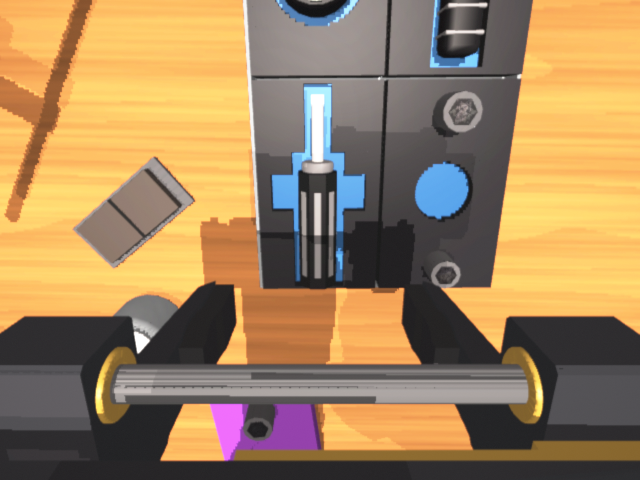

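The driver lies down in its pocket, with its tip at (318,95) and even margins. Next, the socket.

```bash

for i in 1 2 3; do python3 -m crank '[[0.87,3.18,0,0],[0.87,3.18,0,0],[0.87,3.18,0,0],[0.87,3.18,0,0],[0.87,3.18,0,0]]' 1 | head -2;done
python3 -m crank '[[0.87,3.18,-0.5,0],[0.87,3.18,-0.5,0],[0,0,0,0],[0,0,0,0],[0,0,0,0]]'
python3 - <<'E'
from h import *
f=grab('wrist');save(f,'w10');np.savez('w10.npz',**{k:f[k] for k in('img','fx','fy','cx','cy','wc')})
E
```

```text
t: 28.88
eef_pos: [0.4868, 0.1211, 0.1903]
t: 29.3
eef_pos: [0.5331, -0.037, 0.1894]
t: 29.72
eef_pos: [0.5794, -0.195, 0.1883]
t: 30.13
eef_pos: [0.598, -0.2559, 0.198]
tool_rot: [-3.137, 0.011, 0.018]
contact_force: [-0.1, 0.7, -0.2]
gripper_width: 0.0883
finger_force: 0.0
```

View pics/w10.png

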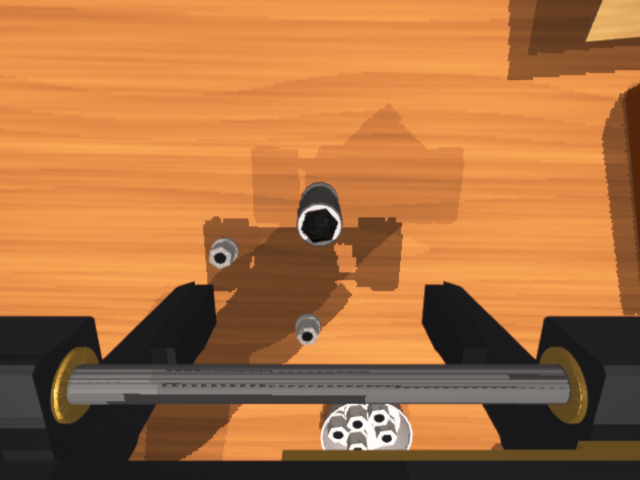

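The socket top is at (320,224), with its ring spanning columns 298–342 and rows 203–246. The wheel nuts are clear of the fingers.

```bash
python3 - <<'E'
from h import *
f=dict(np.load('w10.npz'));p,Rm=pose()
g=ray(f,320,224,.08);print(g,'width34',ray(f,298,224,.08)[1]-ray(f,342,224,.08)[1],p)
g[2]=.045;print((Rm.T@(g-p)*100).round(2))
E
```

```text
[ 0.59658821 -0.25658627  0.08      ] width34 0.03145948954234942 [ 0.59821117 -0.25494045  0.19814115]
[1.000e-02 2.400e-01 1.531e+01]
```

```bash

python3 -m crank '[[0,0.2,2.5,0],[0,0,3,0],[0,0,3,0],[0,0,3,0],[0,0,2.5,0]]' 0.85 50 |head -2
python3 -m crank '[[0,0,1.5,0],[0,0,0.2,0],[0,0,0,0],[0,0,0,0],[0,0,0,0]]' |head -3
python3 -m crank '[[0,0,0,0],[0,0,0,0],[0,0,0,0],[0,0,0,0],[0,0,0,0]]' 0 50
python3 -m crank '[[0,0,0,0],[0,0,0,0],[0,0,-1,0],[0,0,-3,0],[0,0,-3.5,0]]'
python3 -m crank '[[0,0,-3.5,0],[0,0,-2,0],[0,0,0,0],[0,0,0,0],[0,0,0,0]]'
```

```text
t: 30.6
eef_pos: [0.5968, -0.2555, 0.0571]
t: 31.02
eef_pos: [0.5986, -0.2589, 0.0444]
tool_rot: [-3.141, 0.006, 0.019]
t: 31.43
eef_pos: [0.5975, -0.2584, 0.0428]
tool_rot: [-3.139, 0.009, 0.018]
contact_force: [-0.4, 0.2, -0.6]
gripper_width: 0.0434
finger_force: 0.0
t: 31.85
eef_pos: [0.5961, -0.2576, 0.1163]
tool_rot: [-3.137, 0.014, 0.018]
contact_force: [1.1, -0.8, -1.5]
gripper_width: 0.0329
finger_force: 49.7
t: 32.27
eef_pos: [0.5976, -0.2579, 0.1712]
tool_rot: [-3.138, 0.011, 0.019]
contact_force: [0.1, 0.1, -2.3]
gripper_width: 0.033
finger_force: 49.7
```

```bash

for i in 1 2; do python3 -m crank '[[-0.97,-3.15,0,0],[-0.97,-3.15,0,0],[-0.97,-3.15,0,0],[-0.97,-3.15,0,0],[-0.97,-3.15,0,0]]' | head -2;done
python3 -m crank '[[-0.97,-3.15,0,0],[-0.97,-3.15,0,0],[-0.97,-3.15,0,0],[-0.97,-3.15,0,0],[0,0,0,0]]' | head -2
python3 -m crank '[[0,0,1.5,0],[0,0,1.5,0],[0,0,0,0],[0,0,0,0],[0,0,0,0]]'
python3 - <<'E'
from h import *
f=grab('wrist');save(f,'w11');np.savez('w11.npz',**{k:f[k] for k in('img','fx','fy','cx','cy','wc')})
E
```

```text
t: 32.68
eef_pos: [0.5451, -0.1003, 0.1714]
t: 33.1
eef_pos: [0.4938, 0.0558, 0.1726]
t: 33.52
eef_pos: [0.4501, 0.1875, 0.1724]
t: 33.93
eef_pos: [0.4543, 0.1792, 0.1447]
tool_rot: [-3.14, 0.01, 0.018]
contact_force: [0.3, -0.6, -2.9]
gripper_width: 0.033
finger_force: 49.7
```

View pics/w11.png

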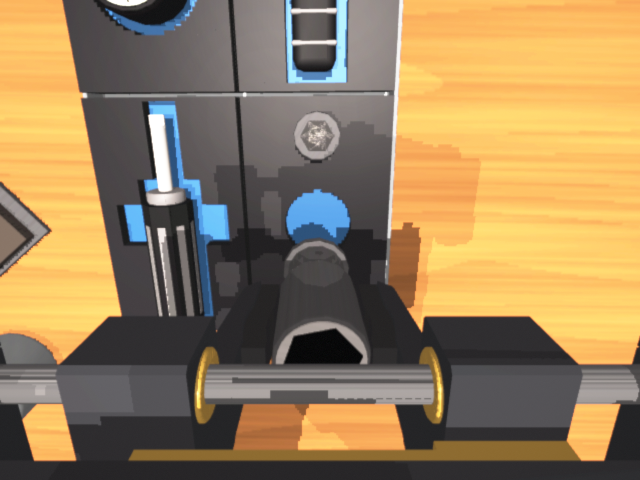

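The hole spans columns 286–350 with its far edge at row 190. The socket's bottom rim spans columns 284–348, with its front at row 241.

```bash
python3 - <<'E'
from h import *
f=dict(np.load('w11.npz'));p,Rm=pose()
A=lambda u,v,z:(ray(f,u,v,z)[:2]*1000).round(1)
im=f['img'].astype(int);b=((im[...,2]-im[...,0]>35)&(im[...,2]>60))
v,u=np.nonzero(b[180:260,270:365]);v+=180;u+=270
Q=np.array([A(a,c,.022) for a,c in zip(u,v)]);k=Q[:,0].max();w=Q[:,1]
print('far edge-23',k-23,'y',(w.max()+w.min())/2,np.ptp(w))
h=p[2]-.0428
print('socket front-17',A(316,241,h)[0]-17,'y',A(284,262,h),A(348,262,h),'p',p)
E
```

```text
far edge-23 454.6 y 179.65 46.5
socket front-17 449.8 y [454.8 197.2] [455.4 163.5] p [0.45463901 0.17935625 0.14499458]
```

```bash

python3 -m crank '[[0.2,0,2,0],[0,0,2,0],[0,0,2,0],[0,0,1,0],[0,0,0.5,0]]' |head -2
python3 -m crank '[[0,0,0.2,0],[0,0,0,0],[0,0,0,0],[0,0,0,0],[0,0,0,0]]'
```

```text
t: 34.4
eef_pos: [0.4556, 0.1797, 0.069]
t: 34.82
eef_pos: [0.4561, 0.1802, 0.0685]
tool_rot: [-3.139, 0.008, 0.019]
contact_force: [0.3, 0.3, -3.0]
gripper_width: 0.0329
finger_force: 49.7
```

```bash

python3 -m crank '[[0,0,0.2,0],[0,0,0.1,0],[0,0,0,0],[0,0,0,0],[0,0,0,0]]'
python3 -m crank '[[0,0,0.1,0],[0,0,0,0],[0,0,0,0],[0,0,0,0],[0,0,0,0]]'
```

```text
t: 35.23
eef_pos: [0.4557, 0.18, 0.0648]
tool_rot: [-3.139, 0.009, 0.018]
contact_force: [-0.2, 0.0, -3.1]
gripper_width: 0.0332
finger_force: 49.7
t: 35.65
eef_pos: [0.4559, 0.1801, 0.0644]
tool_rot: [-3.139, 0.008, 0.018]
contact_force: [-0.9, 0.6, 6.2]
gripper_width: 0.0332
finger_force: 49.7
```

```bash

python3 -m crank '[[0,0,0,0],[0,0,0,0],[0,0,0,0],[0,0,0,0],[0,0,0,0]]' 0.65
python3 -m crank '[[0,0,-0.5,0],[0,0,-2,0],[0,0,-3.5,0],[0,0,-3.5,0],[0,0,-3.5,0]]' |head -2
python3 -m crank '[[0,0,-3.5,0],[0,0,-3.5,0],[0,0,-3.5,0],[0,0,-3.5,0],[-2,0,0,0]]' |head -2
python3 -m crank '[[-3,0,0,0],[-3,0,0,0],[0,0,0,0],[0,0,0,0],[0,0,0,0]]' |head -2
python3 - <<'E'
from h import *
f=grab('wrist');t=grab('top');save(f,'w12')
np.savez('w12.npz',**{k:f[k] for k in('img','fx','fy','cx','cy','wc')})
a=f['img'][:330];b=t['img'][120:320,140:500];b=cv2.resize(b,None,fx=640/360,fy=640/360)[:,:640]
cv2.imwrite('pics/end.png',np.vstack([a[:240],b])[:600,:,::-1])
m=(t['img'].astype(int));nw=((m[...,0]-m[...,2])<45).astype(np.uint8)
n,l,st,c=cv2.connectedComponentsWithStats(nw)
print([ (c[i].round(1),st[i,4]) for i in range(1,n) if np.hypot(*(c[i]-[415,283]))<12])
E
```

```text
t: 36.07
eef_pos: [0.4557, 0.18, 0.0637]
tool_rot: [-3.139, 0.009, 0.019]
contact_force: [0.0, -1.1, -0.8]
gripper_width: 0.057
finger_force: 0.0
t: 36.48
eef_pos: [0.4562, 0.1793, 0.1954]
t: 36.9
eef_pos: [0.4444, 0.1789, 0.3403]
t: 37.32
eef_pos: [0.3788, 0.1781, 0.3349]
[(array([414.8, 283. ]), np.int32(1211))]
```

View pics/end.png

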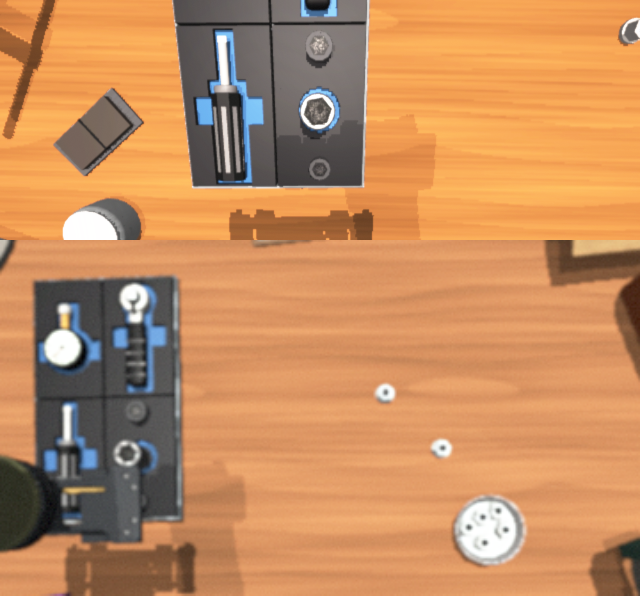

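View pics/w12.png

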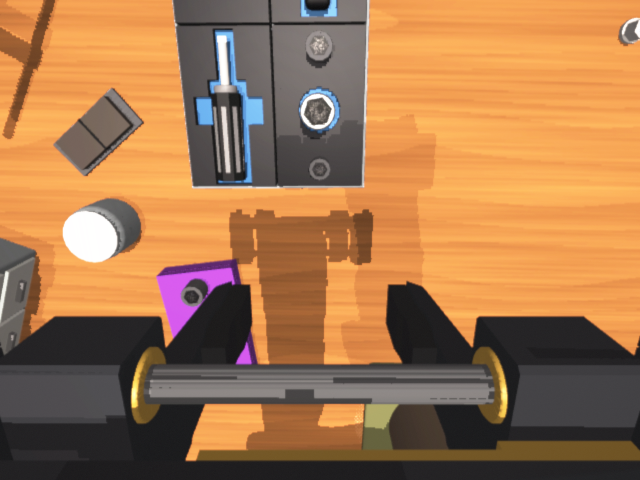

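All four tools sit in their cut-outs, with the dish still at (415,283). I'll check the driver and gauge positions numerically, then hand in.

```bash
python3 - <<'E'
from h import *
f=dict(np.load('w12.npz'))
A=lambda u,v,z:(ray(f,u,v,z)[:2]*1000).round(1)
t=A(222,36,.037);b=A(230,181,.034);c=A(226,90,.048)
print('tip',t,'butt',b,'L',np.hypot(*(t-b)),'collar',c,'pocket end',A(222,31,.022),A(230,184,.022),'socket',A(319,110,.102))
print('handle edges',A(214,130,.037),A(243,130,.037))
E
```

```text
tip [526.2 282.3] butt [373.4 282.7] L 152.80052355931252 collar [473.  278.5] pocket end [533.4 285.5] [367.5 285.7] socket [454.9 179.7]
handle edges [431.2 296.8] [431.7 264.4]
```

```bash
python3 -c "
from bench import ctrl
print(ctrl.sign_off())"
```

```text
the job is handed in; nothing more can be done
None
```

I handed the job in: the ratchet, screwdriver, gauge and socket all look seated in their own cut-outs and released, and the dish hasn't moved; the hand-in gave no verdict.

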